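# Hitch the draw hook to the sample stage and draw the carriage out

## Task

Take the yellow hook by its grip post and push its mouth onto the pin hanging from the sample carriage's draw bar, until the pin is fully home and the sprung latch has flipped shut behind it; then draw the carriage out by the hook until its front edge lies over the green band, and let go, leaving the hook hitched. Feel your way and never push or pull the carriage harder than 25 newtons, do not touch the stage or the carriage with the gripper, and leave the bottles, vials and tape where they are.

Things in the scene. Friction and masses are not known exactly. Their poses are not given: they have to be found in the camera images.
- hook: Loose yellow hook plate, 122 x 44 mm (54 over the flared lips), 12 mm thick, 0.15 to 0.4 kg, flat on the bench. Origin: underside, below the grip post. +x to the open mouth, z up. Throat 16 mm wide, centred on y = 0, bottom at x = 48 mm; flared lips at x = 84 to 100 mm catch a pin up to 12 mm off centre.
- hook_grip (a point): Middle of the hook's black grip post, 36 mm above the hook's underside. The post is 34 mm along the hook's x, 24 mm along its y (take it across y), from 12 to 58 mm high with a 26 mm wide yellow cap on top. Axes as the hook's.
- hook_seat (a point): Where the pin's axis lies in the hook when fully home: hook x = 54 mm, at the throat bottom. Axes as the hook's. From here, pulling back leaves about 12 mm of play before the pin rests on the shut latch (pin axis then at about hook x = 66 mm).
- hook_latch (a point): Pivot of the steel latch, hook x = 77, y = 11.5 mm. A spring holds the latch shut across the throat; it swings only inward. The pin pushes it aside with about 4 to 9 N along the hook's x, and it flips shut once the pin's axis is past about hook x = 58 mm, 4 mm short of home. Pulling cannot open it.
- carriage: Sliding carriage, steel block 60 x 74 mm with two small amber vials, 90 mm high in all. Origin at bench level below its middle, +x along the rails away from the hook side. Slides along x with about 2 N of friction. Pushed back, it goes some 10 to 35 mm (not known) and then meets a firm rubber stop, about 12 N per mm.
- pin_nominal (a point): On the carriage at x = -204.5 mm, bench level. The brass pin, 12 mm thick, hangs here from the end of a draw bar (10 mm wide, 21 to 29 mm high, 20 mm brass boss from 17 to 31 mm high at the end) down to 2 mm above the bench. The bar's clamp is adjustable: the true pin is at y = 0 but up to 15.5 mm nearer or further along x. The hook goes under the bar, on the bench or up to 3 mm above it.
- stage: Fixed aluminium base, 212 x 84 mm, with two rails and a grey end block at its far end. Origin at bench level at the front (hook side), +x along the rails away from the hook; base and rails start at x = 5 mm. Green band at x = 5 to 31 mm. The carriage's front edge is 30 mm in front of its origin. The carriage can go out until its origin is at x = -5 to 19 mm, where a stop holds it.
- flask: Bystander: soft white saline flask, 55 x 79 x 121 mm, loose. Origin under its middle.
- vial_a: Bystander: small white vial with blue cap, 31 x 32 x 56 mm, loose. Origin under its middle.
- vial_b: Bystander: small white vial with blue cap, 30 x 30 x 58 mm, loose. Origin under its middle.
- vial_c: Bystander: amber vial with grey cap, 39 x 39 x 77 mm, loose. Origin under its middle.
- tape: Bystander: roll of tan tape lying flat, 96 x 96 x 18 mm, loose. Origin under its middle.

How it is judged:
By the outcome, as a careful person would: the job done as asked, in the order asked, and still so for the second after the job is handed in, with the robot touching nothing.
It also fails if it takes over 51 s, if anything falls off the work surface, if the arm or the gripper's body presses on something with over 40 N, if the wrist force passes 120 N, or if a joint passes its speed limit or range.

## Robot

A 6-joint arm with a two-finger parallel gripper is mounted at the origin on a cart in front of the work surface, level with it; the furniture and walls round the work are solid. World frame = base frame: x ahead of the robot, y to its left, z up, the work surface at z = 0. Lengths are in m, angles in rad, forces in N, time in s.
With the tool pointing down it reaches from about 0.4 to 0.825 m from the base axis. Payload 7 kg.
Tool frame: the origin (TCP) lies midway between the tips of the shut fingers; the grasp point (between the pads) lies arm.grip_point_offset behind it (arm.grip_point_offset is the distance from the TCP to the grasp point, in m); z points along the fingers, y is the line along which they close (so a half turn about z gives the same grasp; the last joint's range is limited). The gripper opens to 88 mm and grips with 3 to 60 N. Pads are 19 mm wide; open, the fingers measure 130 mm over their backs; the gripper's body (78 mm by 193 mm) begins 47 mm behind the grasp point.
Start: joints at [1.429, 0.359, 0.012, 0, -1.224, -0.288], TCP at [0.281, 0.614, 0.227] pointing down, gripper open.
Joint ranges: [-3.07, 3.07], [-1.43, 2.12], [-1.02, 1.25], [-3.03, 1.67], [-3.05, -0], [-3.03, 3.03]. Speed limits (rad/s): [2.39, 2.39, 3.01, 3.14, 3.14, 3.14].

## Interface

Orientations are given as [roll, pitch, yaw] about the fixed x, y, z axes, in that order (R = Rz(yaw) Ry(pitch) Rx(roll)).
In Python, from rig import arm, optics gives the robot as it stands.
- The arm moves only by the tool move_arm, never from a script. Its argument "series" is a list that holds one entry, the list of rows, each a list of 7 numbers: the gripper's target within -1 to 1 (shut at 1, half-way at 0, fully open at -1), then the shift along the tool's x, y, z in m, then the turn, a rotation vector about the tool's x, y, z in degrees. A call has exactly 10 rows; each row shifts and turns the commanded pose from where the row before left it, along the tool's axes as they then stand; what a row does not reach is not made up. A row lasts 1/12 s, in which the tool goes at most 41.7 mm and 7.16 degrees, less where a joint would pass 70% of its speed; a pose out of reach is approached as far as the arm can. A call with a gripper value outside its range is refused whole. The fingers move at their own pace and stop on an object; "grip_force" is the grip in N (left out, the last holds). Time passes only in rows, so rows that do not move let the fingers close, or fill a call up. It gives the time, the measured TCP pose, the force, the opening and the grip force at its end, in the units of the state.
- arm.observe(): the state, without advancing time (a new reading comes with each control period).
- optics.capture(name): name is "scene" or "top" or "wrist"; returns a dict with "pixels" (480x640x3 uint8, red, green, blue), "range_z" (480x640 float32, m along the optical axis (not along the pixel's ray), 0 where there is no reading), "fov_y" (degrees; the focal length in pixels is half the picture's height over the tangent of half this angle, whatever the lens; pixels are square), "cx", "cy" (the principal point, pixels), "origin" and "orientation" of the camera in the world; the wrist camera has in their place "tool_from_camera" (4x4, takes a point from camera to tool coordinates, whose origin is the TCP and whose axes are the flange's). Camera axes: x right, y down, z forward; pixel columns grow to the right and rows downward; lengths in m; the calibration is good to about 2 mm. A picture is of the moment at which its call begins: read the wrist's pose just before it.
- arm.sign_off(): hands the job in; it is judged then, once.
The state is a dict: "clock": time; "joints": joint angles; "dq": joint speeds; "effort": joint torques, N m; "position": TCP position; "tool_rot": TCP orientation; "wrist_force": force on the tool from outside, world axes, zero at the start; "moment": the same for the moment, N m; "gripper_width": finger opening in m; "grip_force": force on a finger pad.
Only numpy, scipy, OpenCV 4.12 (cv2) and the standard library are available. Lean on these libraries where they do the work, as an engineer would, in place of code of your own. Each camera call takes 0.05 s, during which the arm holds its last target. There are 200 camera calls.

## Working session

There is one attempt and no reset: what is moved stays moved. The work goes in short steps, Python scripts to look and compute and a tool call to move; the robot and the scene stay as the last step left them, time stands still between calls to the robot, and variables do not carry over. Pictures are saved under pics/ and viewed, at most 10 in all, crops included, and the job is handed in when it is done.

Besides the shell and the picture viewer there is one more tool, called after "Request:" by a JSON object that holds its "fn" and its "kwargs", one argument or row to a line. move_arm: Moves the arm, as the interface text tells. Its arguments: {"type":"object","properties":{"series":{"type":"array"},"grip_force":{"type":"number"}},"required":["series"]}

```bash
mkdir -p pics; ls; cat > h.py <<'E'
import numpy as np, cv2
from scipy.spatial.transform import Rotation as R
from rig import arm, optics
def cap(name):
    s=arm.observe(); c=optics.capture(name)
    f=240/np.tan(np.radians(c["fov_y"])/2)
    if name=="wrist":
        T=np.eye(4); r=np.array(s["tool_rot"]); T[:3,:3]=R.from_euler("xyz",r).as_matrix() if r.size==3 else r
        T[:3,3]=s["position"]; T=T@np.array(c["tool_from_camera"])
    else:
        T=np.eye(4); o=np.array(c["orientation"]); T[:3,:3]=R.from_euler("xyz",o).as_matrix() if o.size==3 else o.reshape(3,3)
        T[:3,3]=c["origin"]
    c["T"]=T; c["f"]=f; return c
def ray(c,u,v,z):
    d=c["T"][:3,:3]@np.array([(u-c["cx"])/c["f"],(v-c["cy"])/c["f"],1]); o=c["T"][:3,3]
    return o+d*(z-o[2])/d[2]
def cloud(c):
    v,u=np.mgrid[0:480,0:640]; z=c["range_z"]
    p=np.stack([(u-c["cx"])/c["f"]*z,(v-c["cy"])/c["f"]*z,z],-1)
    return p@c["T"][:3,:3].T+c["T"][:3,3]
def save(c,n): cv2.imwrite("pics/"+n,c["pixels"][:,:,::-1])
E
python3 - <<'E'
from h import *
s=arm.observe(); print({k:np.round(v,4) for k,v in s.items()}, arm.grip_point_offset)
t=cap("top"); sc=cap("scene")
print(t["T"].round(3),t["f"],t["cx"],t["cy"])
cv2.imwrite("pics/a.png",cv2.resize(np.hstack([t["pixels"]]),(800,600))[:,:,::-1]); save(sc,"b.png")
hsv=cv2.cvtColor(t["pixels"],cv2.COLOR_RGB2HSV); P=cloud(t)
for n,lo,hi in (("yel",(22,120,100),(35,255,255)),("grn",(45,80,50),(85,255,255))):
    m=cv2.inRange(hsv,lo,hi); k,l,st,ce=cv2.connectedComponentsWithStats(m)
    for i in range(1,k):
        if st[i,4]>40: q=P[l==i]; print(n,st[i],ce[i].round(1),np.median(q,0).round(3),q.min(0).round(3),q.max(0).round(3))
E
```

```text
pics
{'clock': np.float64(0.0), 'joints': array([ 1.4291e+00,  3.5930e-01,  1.1000e-02, -4.0000e-04, -1.2241e+00,
       -2.8810e-01]), 'dq': array([-0.0004,  0.0005,  0.0016,  0.0002, -0.0001, -0.0004]), 'effort': array([ 3.00000e-03, -5.82720e+01,  2.93054e+01,  6.99720e+00,
        7.00000e-03, -1.00000e-04]), 'position': array([0.2811, 0.6131, 0.2256]), 'tool_rot': array([ 3.1399e+00, -1.0000e-04, -4.3000e-01]), 'wrist_force': array([ 0.3457, -0.2307, -0.0049]), 'moment': array([ 0.0119,  0.0021, -0.0244]), 'grip_force': np.float64(0.0), 'gripper_width': np.float64(0.0879)} 0.0188
[[ 0.016 -0.983  0.183  0.398]
 [-1.    -0.018 -0.005  0.101]
 [ 0.008 -0.182 -0.983  1.068]
 [ 0.     0.     0.     1.   ]] 557.7167549723432 318.64531634550565 246.62351901889406
yel [ 102   44   62   48 1132] [134.   63.9] [0.897 0.43  0.144] [0.398 0.101 0.135] [0.936 0.49  1.068]
grn [200 257  16  12 122] [207.4 263.3] [0.558 0.306 0.014] [ 0.398  0.101 -0.005] [0.568 0.32  1.068]
grn [256 271  12  18  56] [262.3 274.9] [0.541 0.204 0.009] [0.398 0.101 0.003] [0.546 0.215 1.068]
grn [255 295   7   7  43] [258.4 298.1] [0.493 0.208 0.009] [0.488 0.203 0.006] [0.499 0.214 0.013]
grn [255 295  13  20  80] [261.4 309.5] [0.469 0.202 0.009] [0.463 0.19  0.002] [0.499 0.213 0.013]
grn [102 309  14  19 182] [108.8 316.8] [0.453 0.49  0.002] [ 0.398  0.101 -0.004] [0.469 0.504 1.068]
```

View pics/a.png

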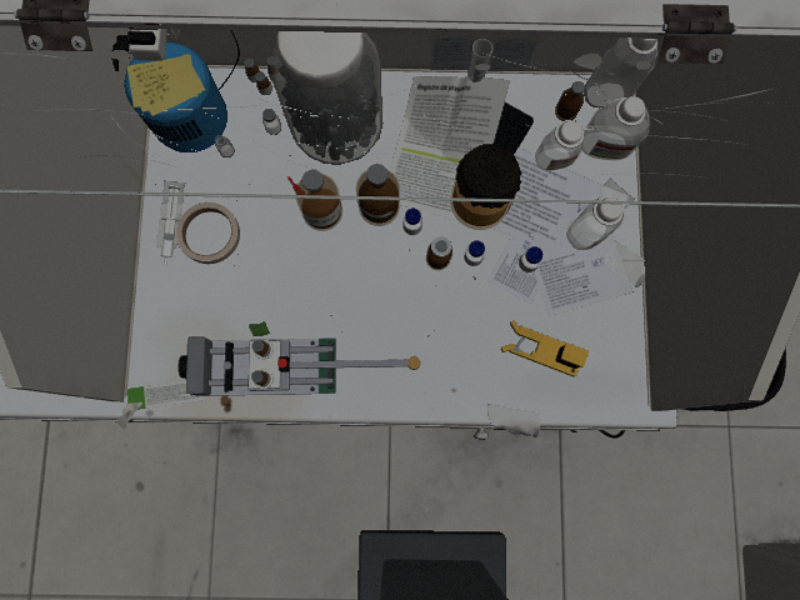

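View pics/b.png

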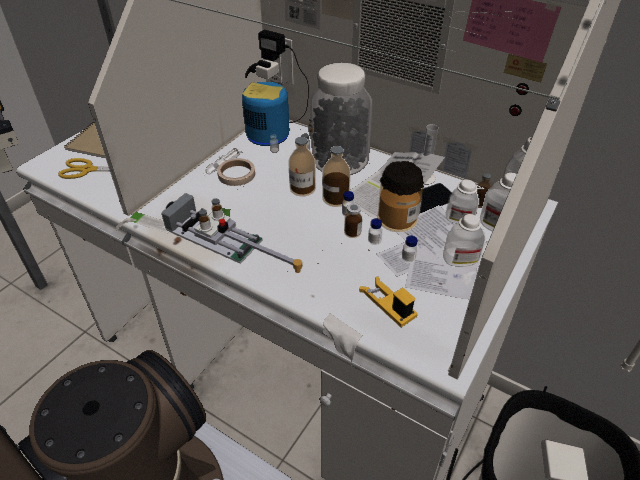

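The top view (800 px scale) shows the hook with its lips at (510,325)–(505,350) and its post at (572,357). The boss is at (413,363), the green band at (327,365) and the carriage at (265,365). The stage x axis runs left in the image, which is world +y.

```bash
python3 - <<'E'
from h import *
t=cap("top"); P=cloud(t); hsv=cv2.cvtColor(t["pixels"],cv2.COLOR_RGB2HSV)
m=cv2.inRange(hsv,(14,120,60),(34,255,255)); m[:240]=0;m[:,:250]=0; m[330:]=0
k,l,st,ce=cv2.connectedComponentsWithStats(m)
for i in range(1,k):
    if st[i,4]>25:
        q=P[(l==i)&(t["range_z"]>0)]; print(st[i],ce[i].round(1),np.percentile(q,[1,50,99],0).round(3).tolist(), ray(t,*ce[i],.031).round(4))
hk=[i for i in range(1,k) if st[i,0]>380 and st[i,4]>25]
M=np.isin(l,hk)
low=M&(P[...,2]<.03)&(t["range_z"]>0); hi=(P[...,2]>.045)&(t["range_z"]>0); hi[:, :400]=0; hi[:,475:]=0; hi[:265]=0; hi[310:]=0
v,u=np.nonzero(low); pl=np.array([ray(t,a,b,.012)[:2] for a,b in zip(u,v)])
v2,u2=np.nonzero(hi&M); ph=np.array([ray(t,a,b,.062)[:2] for a,b in zip(u2,v2)])
print("plate rect",cv2.minAreaRect(pl.astype(np.float32)*1000),len(pl)); 
if len(ph): print("cap",cv2.minAreaRect(ph.astype(np.float32)*1000),len(ph),P[hi&M][:,2].max(),P[hi&M].mean(0))
# principal axis by symmetric: lips
# carriage / stage
g=(t["range_z"]>0)
g2=g.copy(); g2[:265]=0; g2[318:]=0; g2[:,:150]=0; g2[:,335:]=0
for zl,zh in ((.019,.034),(.034,.1)):
    w=g2&(P[...,2]>zl)&(P[...,2]<zh); q=P[w]; print(zl,len(q),q.min(0).round(3),q.max(0).round(3))
bar=g2&(P[...,2]>.02)&(P[...,2]<.035); bar[:,:272]=0
q=P[bar]; b=np.polyfit(q[:,1],q[:,0],1); print("bar x=%.4f*y+%.4f"%tuple(b), q[:,1].min(),q[:,1].max())
gm=cv2.inRange(hsv,(45,60,30),(90,255,255)); gm[:,:245]=0;gm[:,272:]=0
v,u=np.nonzero(gm); pg=np.array([ray(t,a,c,.01)[:2] for a,c in zip(u,v)]); print("green",pg.min(0),pg.max(0),cv2.minAreaRect(pg.astype(np.float32)*1000))
w=P[150:162,::60]; print("sash",w[...,2].max(0).round(2), w[...,0].mean(0).round(2))
print("maxz by column of hook corridor", [P[r0:r1,:,2].max().round(3) for r0,r1 in ((250,330),(330,345),(345,380))])
E
```

```text
[ 401  257   70   44 1027] [440.  280.4] [[0.5, -0.179, 0.007], [0.529, -0.138, 0.013], [0.573, -0.069, 0.061]] [ 0.5304 -0.1333  0.031 ]
[326 285  10  10  75] [330.8 289.9] [[0.501, 0.063, 0.026], [0.509, 0.071, 0.031], [0.518, 0.079, 0.036]] [0.5089 0.0711 0.031 ]
plate rect ((534.3926391601562, -126.2914047241211), (119.03227233886719, 48.2043571472168), 68.85453033447266) 755
cap ((521.4818115234375, -161.36962890625), (34.83720397949219, 25.53832244873047), 69.51124572753906) 267 0.06324367845755718 [ 0.52194098 -0.16241723  0.05813533]
0.019 1738 [0.457 0.065 0.019] [0.54  0.381 0.034]
0.034 1888 [0.456 0.065 0.034] [0.54  0.404 0.093]
bar x=-0.0347*y+0.5119 0.06508225459551503 0.18097460373197743
green [0.46314664 0.19033791] [0.54532725 0.21592204] ((504.21197509765625, 203.1615447998047), (82.17327117919922, 22.925146102905273), 1.9073388576507568)
sash [1.07 0.47 0.47 0.47 0.47 0.47 0.47 0.47 0.47 0.14 0.34] [0.62 0.68 0.75 0.75 0.71 0.71 0.74 0.74 0.75 0.74 0.67]
maxz by column of hook corridor [np.float64(1.068), np.float64(1.068), np.float64(1.068)]
```

Request:
{"fn": "move_arm", "kwargs": {
  "series": [
    [[-1, 0.027, 0.03, 0, 0, 0, 0], [-1, 0.027, 0.03, 0, 0, 0, 0], [-1, 0.027, 0.03, 0, 0, 0, 0], [-1, 0.027, 0.03, 0, 0, 0, 0], [-1, 0.027, 0.03, 0, 0, 0, 0], [-1, 0.027, 0.03, 0, 0, 0, 0], [-1, 0.027, 0.03, 0, 0, 0, 0], [-1, 0.027, 0.03, 0, 0, 0, 0], [-1, 0.027, 0.03, 0, 0, 0, 0], [-1, 0.027, 0.03, 0, 0, 0, 0]]
  ]
}}

```text
clock: 0.98
position: [0.4016, 0.2264, 0.2267]
tool_rot: [-3.141, -0.0, -0.429]
wrist_force: [1.4, -0.1, 1.0]
gripper_width: 0.0881
grip_force: 0.0
```

Request:
{"fn": "move_arm", "kwargs": {
  "series": [
    [[-1, 0.027, 0.03, 0, 0, 0, 0], [-1, 0.027, 0.03, 0, 0, 0, 0], [-1, 0.027, 0.03, 0, 0, 0, 0], [-1, 0.027, 0.03, 0, 0, 0, 0], [-1, 0.027, 0.03, 0, 0, 0, 0], [-1, 0.027, 0.03, 0, 0, 0, 0], [-1, 0.027, 0.03, 0, 0, 0, 0], [-1, 0.027, 0.03, 0, 0, 0, 0], [-1, 0.027, 0.03, 0, 0, 0, 0], [-1, 0.027, 0.03, 0, 0, 0, 0]]
  ]
}}

```text
clock: 1.82
position: [0.5222, -0.159, 0.2265]
tool_rot: [-3.141, -0.0, -0.43]
wrist_force: [0.9, 0.5, -0.4]
gripper_width: 0.0876
grip_force: 0.0
```

Request:
{"fn": "move_arm", "kwargs": {
  "series": [
    [[-1, 0, 0, 0, 0, 0, 7.1], [-1, 0, 0, 0, 0, 0, 7.1], [-1, 0, 0, 0, 0, 0, 7.1], [-1, 0, 0, 0, 0, 0, 7.1], [-1, 0, 0, 0, 0, 0, 7.1], [-1, 0, 0, 0, 0, 0, 7.1], [-1, 0, 0, 0, 0, 0, 7.1], [-1, 0, 0, 0, 0, 0, 7.1], [-1, 0, 0, 0, 0, 0, 7.1], [-1, 0, 0, 0, 0, 0, 7.1]]
  ]
}}

```text
clock: 2.65
position: [0.5219, -0.1568, 0.2263]
tool_rot: [3.141, 0.0, -1.675]
wrist_force: [0.3, -0.7, 1.0]
gripper_width: 0.0878
grip_force: 0.0
```

Request:
{"fn": "move_arm", "kwargs": {
  "series": [
    [[-1, 0, 0, 0, 0, 0, 7.1], [-1, 0, 0, 0, 0, 0, 7.1], [-1, 0, 0, 0.01, 0, 0, 0.9], [-1, 0, 0, 0.01, 0, 0, 0], [-1, 0, 0, 0.01, 0, 0, 0], [-1, 0, 0, 0.01, 0, 0, 0], [-1, 0, 0, 0.01, 0, 0, 0], [-1, 0, 0, 0, 0, 0, 0], [-1, 0, 0, 0, 0, 0, 0], [-1, 0, 0, 0, 0, 0, 0]]
  ]
}}

```text
clock: 3.48
position: [0.5224, -0.1569, 0.1767]
tool_rot: [-3.141, -0.0, -1.932]
wrist_force: [-0.2, 1.1, 0.2]
gripper_width: 0.0878
grip_force: 0.0
```

```bash
python3 - <<'E'
from h import *
s=arm.observe(); print(s["clock"],s["position"].round(4) if hasattr(s["position"],'round') else s["position"],np.degrees(s["tool_rot"]),np.round(s["wrist_force"],2),np.degrees(s["joints"]).round(1))
c=cap("wrist"); save(c,"c.png"); P=cloud(c); hsv=cv2.cvtColor(c["pixels"],cv2.COLOR_RGB2HSV)
m=cv2.inRange(hsv,(14,120,60),(34,255,255)); ok=(m>0)&(c["range_z"]>0)
near=ok&(np.hypot(P[...,0]-.53,P[...,1]+.13)<.09)
for n,w,z in (("plate",near&(P[...,2]<.03),.012),("cap",near&(P[...,2]>.05),.062)):
    v,u=np.nonzero(w); p=np.array([ray(c,a,b,z)[:2] for a,b in zip(u,v)])
    print(n,len(p),cv2.minAreaRect(p.astype(np.float32)*1000) if len(p) else 0, np.median(P[w][:,2]) if len(p) else 0)
b=ok&(np.hypot(P[...,0]-.509,P[...,1]-.071)<.02); print("boss",b.sum(), P[b].mean(0) if b.any() else 0)
E
```

```text
3.4833 [ 0.5224 -0.1569  0.1767] [-1.79988239e+02 -1.16469770e-02 -1.10689248e+02] [-0.22  1.14  0.16] [  3.9  10.6 -19.9   0.  -59.5 -24.6]
plate 2852 ((531.4435424804688, -135.1711883544922), (100.37084197998047, 43.12286376953125), 69.41641998291016) 0.012350843655229926
cap 7245 ((507.5035705566406, -99.05128479003906), (142.85964965820312, 437.9903259277344), 69.2381591796875) 0.26694909930112154
boss 0 0
```

View pics/c.png

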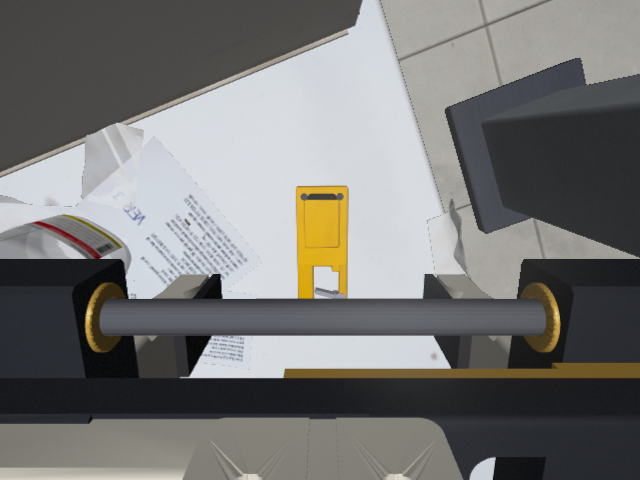

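The wrist view shows the hook at columns 296–349. Its rear edge is at row 186 and the cap spans about (305–340, 200–247), lined up with the tool. The lips are hidden by the gripper.

```bash
python3 - <<'E'
from h import *
c=cap("wrist"); P=cloud(c); hsv=cv2.cvtColor(c["pixels"],cv2.COLOR_RGB2HSV); s=arm.observe()
m=cv2.inRange(hsv,(14,120,60),(34,255,255)); ok=(c["range_z"]>0)&(np.hypot(P[...,0]-.53,P[...,1]+.13)<.09)
w=ok&(m>0)&(P[...,2]>.05)&(P[...,2]<.075)
v,u=np.nonzero(w); z=np.median(P[w][:,2]); p=np.array([ray(c,a,b,z)[:2] for a,b in zip(u,v)]); r=cv2.minAreaRect(p.astype(np.float32)*1000)
print(z,r,len(p))
y=np.radians(-110.7); d=np.array(r[0])/1000-np.array(s["position"])[:2]
print("tool shift",d@[np.cos(y),np.sin(y)],d@[np.sin(y),-np.cos(y)])
b=[ray(c,q,188,.012) for q in (296,349)]; print(b,np.mean(b,0))
E
```

```text
0.058742918714879216 ((521.497314453125, -161.261962890625), (35.111019134521484, 25.188364028930664), 69.23570251464844) 1670
tool shift 0.004501488932076299 -0.000512881925772908
[array([ 0.53460549, -0.18802099,  0.012     ]), array([ 0.4932672 , -0.17234212,  0.012     ])] [ 0.51393634 -0.18018156  0.012     ]
```

Request:
{"fn": "move_arm", "kwargs": {
  "series": [
    [[-1, 0.0045, -0.0005, 0.02, 0, 0, 0], [-1, 0, 0, 0.025, 0, 0, 0], [-1, 0, 0, 0.025, 0, 0, 0], [-1, 0, 0, 0.025, 0, 0, 0], [-1, 0, 0, 0.02, 0, 0, 0], [-1, 0, 0, 0.02, 0, 0, 0], [-1, 0, 0, 0.013, 0, 0, 0], [-1, 0, 0, 0.01, 0, 0, 0], [-1, 0, 0, 0, 0, 0, 0], [0, 0, 0, 0, 0, 0, 0]]
  ],
  "grip_force": 40
}}

```text
clock: 4.42
position: [0.5213, -0.1613, 0.0188]
tool_rot: [3.142, -0.0, -1.932]
wrist_force: [0.9, 0.3, -0.1]
gripper_width: 0.0848
grip_force: 0.0
```

Request:
{"fn": "move_arm", "kwargs": {
  "series": [
    [[1, 0, 0, 0, 0, 0, 0], [1, 0, 0, 0, 0, 0, 0], [1, 0, 0, 0, 0, 0, 0], [1, 0, 0, 0, 0, 0, 0], [1, 0, 0, 0, 0, 0, 0], [1, 0, 0, 0, 0, 0, 0], [1, 0, 0, 0, 0, 0, 0], [1, 0, 0, 0, 0, 0, 0], [1, 0, 0, 0, 0, 0, 0], [1, 0, 0, 0, 0, 0, 0]]
  ]
}}

```text
clock: 5.25
position: [0.5211, -0.1613, 0.0185]
tool_rot: [-3.142, -0.0, -1.933]
wrist_force: [0.0, -0.1, -0.2]
gripper_width: 0.0253
grip_force: 40.0
```

Request:
{"fn": "move_arm", "kwargs": {
  "series": [
    [[1, 0, 0, -0.0015, 0, 0, 0], [1, 0, 0, 0, 0, 0, -5.7], [1, 0, 0, 0, 0, 0, -5.7], [1, 0, 0, 0, 0, 0, -5.7], [1, 0, 0, 0, 0, 0, -5.6], [1, -0.02, 0.0035, 0, 0, 0, 0], [1, -0.025, 0, 0, 0, 0, 0], [1, -0.025, 0, 0, 0, 0, 0], [1, -0.02, 0, 0, 0, 0, 0], [1, 0, 0, 0, 0, 0, 0]]
  ]
}}

```text
clock: 6.08
position: [0.5143, -0.0689, 0.02]
tool_rot: [3.142, 0.0, -1.534]
wrist_force: [0.4, -1.7, -2.7]
gripper_width: 0.0252
grip_force: 40.0
```

```bash
cat > m.py <<'E'
from h import *
s=arm.observe(); print(s["clock"],np.round(s["position"],4),np.degrees(s["tool_rot"]).round(2),np.round(s["wrist_force"],2),np.round(s["gripper_width"],4))
import sys
def meas(n):
    t=cap("top"); P=cloud(t); hsv=cv2.cvtColor(t["pixels"],cv2.COLOR_RGB2HSV)
    m=cv2.inRange(hsv,(14,120,60),(34,255,255)); m[:240]=0;m[:,:230]=0; m[330:]=0
    k,l,st,ce=cv2.connectedComponentsWithStats(m)
    for i in range(1,k):
        if st[i,4]>15: print("yellow",st[i],ray(t,*ce[i],.031).round(4),ray(t,*ce[i],.012).round(4))
    r=cv2.inRange(hsv,(0,150,80),(6,255,255))|cv2.inRange(hsv,(174,150,80),(180,255,255)); r[:270]=0;r[320:]=0;r[:,:190]=0;r[:,330:]=0
    v,u=np.nonzero(r); print("red",u.mean(),v.mean(),len(u),P[r>0].mean(0).round(4))
    # carriage block profile along stage axis (top of block, rows between)
    pr=P[[280,283,300,303]][:,190:275]; print("z prof",(np.median(pr[...,2],0)*1000).round().astype(int).tolist())
    print("y",pr[0,::10,1].round(3).tolist())
    x0,x1,y0,y1=180,480,240,340
    cv2.imwrite("pics/"+n,cv2.resize(t["pixels"][y0:y1,x0:x1],(800,267),interpolation=cv2.INTER_CUBIC)[:,:,::-1])
if len(sys.argv)>1: meas(sys.argv[1])
E
python3 m.py d.png
```

```text
6.0833 [ 0.5143 -0.0689  0.02  ] [ 1.800e+02  2.000e-02 -8.791e+01] [ 0.42 -1.7  -2.7 ] 0.0252
red 225.88372093023256 290.1162790697674 43 [0.4999 0.2582 0.0826]
z prof [15, 14, 14, 14, 15, 13, 15, 14, 17, 41, 44, 64, 79, 88, 90, 87, 88, 89, 89, 86, 77, 74, 73, 70, 65, 53, 48, 45, 42, 45, 42, 42, 41, 40, 33, 33, 32, 33, 32, 32, 32, 27, 16, 16, 16, 16, 14, 14, 16, 14, 230, 233, 437, 442, 444, 443, 445, 445, 444, 445, 444, 444, 445, 445, 446, 445, 445, 446, 446, 446, 445, 446, 446, 449, 450, 449, 452, 453, 455, 467, 457, 458, 459, 459, 460]
y [0.337, 0.313, 0.289, 0.277, 0.26, 0.186, 0.174, 0.163, 0.151]
```

View pics/d.png

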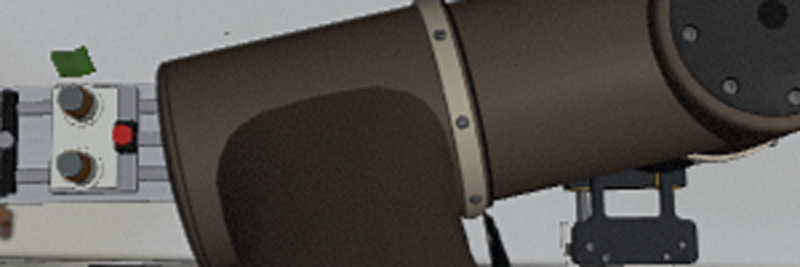

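The arm hides the hook from the top camera, but the red knob at full-frame (226,290) is still visible and can track the carriage. I'll feel forward from here.

Request:
{"fn": "move_arm", "kwargs": {
  "series": [
    [[1, -0.008, 0, 0, 0, 0, 0], [1, -0.008, 0, 0, 0, 0, 0], [1, -0.006, 0, 0, 0, 0, 0], [1, -0.005, 0, 0, 0, 0, 0], [1, -0.003, 0, 0, 0, 0, 0], [1, -0.002, 0, 0, 0, 0, 0], [1, -0.002, 0, 0, 0, 0, 0], [1, -0.002, 0, 0, 0, 0, 0], [1, -0.002, 0, 0, 0, 0, 0], [1, -0.002, 0, 0, 0, 0, 0]]
  ]
}}

```text
clock: 6.97
position: [0.513, -0.0314, 0.02]
tool_rot: [3.142, -0.0, -1.537]
wrist_force: [0.2, -0.0, -3.3]
gripper_width: 0.0252
grip_force: 40.0
```

```bash
python3 m.py e.png; python3 - <<'E'
from h import *
c=cap("scene"); cv2.imwrite("pics/f.png",cv2.resize(c["pixels"][180:380,180:480],(750,500),interpolation=cv2.INTER_CUBIC)[:,:,::-1])
E
```

```text
6.9667 [ 0.513  -0.0314  0.02  ] [179.99  -0.   -88.04] [ 0.24 -0.02 -3.34] 0.0252
red nan nan 0 [nan nan nan]
z prof [13, 13, 13, 14, 14, 13, 14, 14, 15, 40, 42, 66, 78, 88, 88, 89, 87, 87, 89, 256, 433, 435, 434, 434, 435, 435, 437, 436, 436, 437, 437, 437, 439, 438, 437, 439, 438, 438, 440, 439, 440, 440, 441, 439, 441, 441, 443, 441, 441, 441, 443, 441, 443, 442, 443, 444, 445, 446, 446, 448, 448, 447, 450, 447, 449, 452, 452, 452, 451, 451, 453, 454, 454, 454, 469, 456, 455, 455, 456, 458, 457, 457, 457, 459, 459]
y [0.336, 0.314, 0.225, 0.211, 0.198, 0.187, 0.175, 0.163, 0.152]m.py:11: RuntimeWarning: Mean of empty slice.
  v,u=np.nonzero(r); print("red",u.mean(),v.mean(),len(u),P[r>0].mean(0).round(4))
  ret = ret.dtype.type(ret / rcount)
  ret = um.true_divide(
```

View pics/f.png

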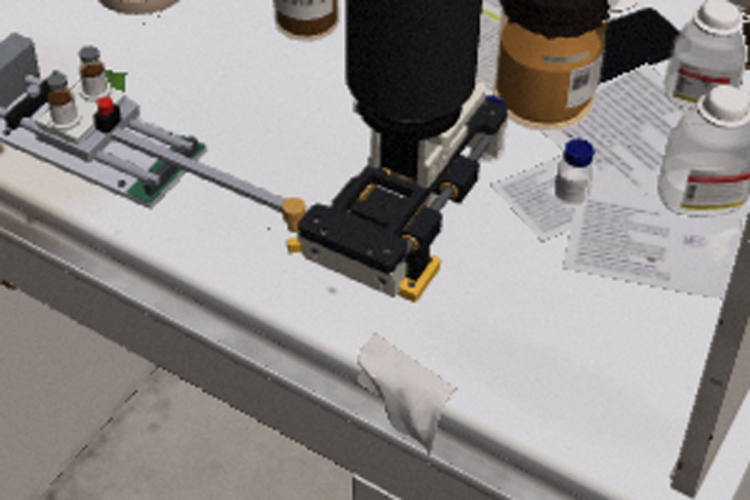

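The scene view shows the lip at (293,245) around the pin's boss at (293,210). The red knob at (106,106) is visible, so it can track the carriage.

```bash
cat > k.py <<'E'
from h import *
s=arm.observe(); c=cap("scene"); hsv=cv2.cvtColor(c["pixels"],cv2.COLOR_RGB2HSV)
r=cv2.inRange(hsv,(0,140,70),(7,255,255))|cv2.inRange(hsv,(173,140,70),(180,255,255)); r[:200]=0;r[250:]=0;r[:,:190]=0;r[:,260:]=0
v,u=np.nonzero(r); K=ray(c,u.mean(),v.mean(),.075)
m=cv2.inRange(hsv,(12,110,60),(34,255,255)); m[:,:200]=0;m[:,304:]=0; m[:245]=0; m[275:]=0
vb,ub=np.nonzero(m)
print(round(s["clock"],2),"knob",K.round(4),len(u),"tcp",np.round(s["position"],4),"F",np.round(s["wrist_force"],1),"knob-tcp",(K[1]-s["position"][1]).round(4))
E
python3 k.py
```

```text
7.07 knob [0.4855 0.2473 0.075 ] 34 tcp [ 0.5131 -0.0313  0.0201] F [-0.1  0.5 -2. ] knob-tcp 0.2786
```

Request:
{"fn": "move_arm", "kwargs": {
  "series": [
    [[1, -0.002, 0, 0, 0, 0, 0], [1, -0.002, 0, 0, 0, 0, 0], [1, -0.002, 0, 0, 0, 0, 0], [1, -0.002, 0, 0, 0, 0, 0], [1, -0.002, 0, 0, 0, 0, 0], [1, -0.002, 0, 0, 0, 0, 0], [1, -0.002, 0, 0, 0, 0, 0], [1, -0.002, 0, 0, 0, 0, 0], [1, -0.002, 0, 0, 0, 0, 0], [1, -0.002, 0, 0, 0, 0, 0]]
  ]
}}

```text
clock: 7.95
position: [0.5124, -0.0112, 0.0201]
tool_rot: [-3.142, -0.0, -1.536]
wrist_force: [0.8, 0.5, -3.3]
gripper_width: 0.0253
grip_force: 40.0
```

```bash
python3 k.py
```

```text
7.95 knob [0.4855 0.2473 0.075 ] 34 tcp [ 0.5124 -0.0112  0.0201] F [ 0.8  0.5 -3.3] knob-tcp 0.2585
```

Request:
{"fn": "move_arm", "kwargs": {
  "series": [
    [[1, -0.0015, 0, 0, 0, 0, 0], [1, -0.0015, 0, 0, 0, 0, 0], [1, -0.0015, 0, 0, 0, 0, 0], [1, -0.0015, 0, 0, 0, 0, 0], [1, -0.0015, 0, 0, 0, 0, 0], [1, -0.0015, 0, 0, 0, 0, 0], [1, -0.0015, 0, 0, 0, 0, 0], [1, -0.0015, 0, 0, 0, 0, 0], [1, -0.0015, 0, 0, 0, 0, 0], [1, -0.0015, 0, 0, 0, 0, 0]]
  ]
}}

```text
clock: 8.83
position: [0.5118, 0.0037, 0.02]
tool_rot: [3.141, -0.0, -1.536]
wrist_force: [0.0, -1.4, -1.7]
gripper_width: 0.0249
grip_force: 40.0
```

```bash
python3 k.py
```

```text
8.83 knob [0.4852 0.2588 0.075 ] 36 tcp [0.5118 0.0037 0.02  ] F [ 0.  -1.4 -1.7] knob-tcp 0.2551
```

Request:
{"fn": "move_arm", "kwargs": {
  "series": [
    [[1, -0.0015, 0, 0, 0, 0, 0], [1, -0.0015, 0, 0, 0, 0, 0], [1, -0.0015, 0, 0, 0, 0, 0], [1, -0.0015, 0, 0, 0, 0, 0], [1, -0.0015, 0, 0, 0, 0, 0], [1, -0.0015, 0, 0, 0, 0, 0], [1, -0.0015, 0, 0, 0, 0, 0], [1, -0.0015, 0, 0, 0, 0, 0], [1, -0.0015, 0, 0, 0, 0, 0], [1, -0.0015, 0, 0, 0, 0, 0]]
  ]
}}

```text
clock: 9.72
position: [0.5113, 0.0184, 0.0202]
tool_rot: [3.141, -0.0, -1.536]
wrist_force: [0.2, -6.4, 0.3]
gripper_width: 0.0246
grip_force: 40.0
```

```bash
python3 k.py
```

```text
9.72 knob [0.485  0.2723 0.075 ] 33 tcp [0.5113 0.0184 0.0202] F [ 0.2 -6.4  0.3] knob-tcp 0.254
```

Request:
{"fn": "move_arm", "kwargs": {
  "series": [
    [[1, -0.0012, 0, 0, 0, 0, 0], [1, -0.0012, 0, 0, 0, 0, 0], [1, -0.0012, 0, 0, 0, 0, 0], [1, -0.0012, 0, 0, 0, 0, 0], [1, -0.0012, 0, 0, 0, 0, 0], [1, -0.0012, 0, 0, 0, 0, 0], [1, -0.0012, 0, 0, 0, 0, 0], [1, -0.0012, 0, 0, 0, 0, 0], [1, -0.0012, 0, 0, 0, 0, 0], [1, 0, 0, 0, 0, 0, 0]]
  ]
}}

```text
clock: 10.6
position: [0.5095, 0.0284, 0.0198]
tool_rot: [3.139, -0.001, -1.537]
wrist_force: [-2.8, -5.8, 0.6]
gripper_width: 0.0248
grip_force: 40.0
```

```bash
python3 k.py
```

```text
10.6 knob [0.485  0.2723 0.075 ] 33 tcp [0.5095 0.0284 0.0198] F [-2.8 -5.8  0.6] knob-tcp 0.244
```

Request:
{"fn": "move_arm", "kwargs": {
  "series": [
    [[1, -0.0008, 0, 0, 0, 0, 0], [1, -0.0008, 0, 0, 0, 0, 0], [1, -0.0008, 0, 0, 0, 0, 0], [1, -0.0008, 0, 0, 0, 0, 0], [1, -0.0008, 0, 0, 0, 0, 0], [1, -0.0008, 0, 0, 0, 0, 0], [1, -0.0008, 0, 0, 0, 0, 0], [1, -0.0008, 0, 0, 0, 0, 0], [1, 0, 0, 0, 0, 0, 0], [1, 0, 0, 0, 0, 0, 0]]
  ]
}}

```text
clock: 11.48
position: [0.5091, 0.0349, 0.0196]
tool_rot: [3.139, -0.001, -1.537]
wrist_force: [-3.7, -4.2, -0.2]
gripper_width: 0.0253
grip_force: 40.1
```

```bash
python3 k.py
```

```text
11.48 knob [0.485  0.2723 0.075 ] 33 tcp [0.5091 0.0349 0.0196] F [-3.7 -4.2 -0.2] knob-tcp 0.2374
```

Request:
{"fn": "move_arm", "kwargs": {
  "series": [
    [[1, -0.0005, 0, 0, 0, 0, 0], [1, -0.0005, 0, 0, 0, 0, 0], [1, -0.0005, 0, 0, 0, 0, 0], [1, -0.0005, 0, 0, 0, 0, 0], [1, -0.0005, 0, 0, 0, 0, 0], [1, -0.0005, 0, 0, 0, 0, 0], [1, -0.0005, 0, 0, 0, 0, 0], [1, -0.0005, 0, 0, 0, 0, 0], [1, -0.0005, 0, 0, 0, 0, 0], [1, 0, 0, 0, 0, 0, 0]]
  ]
}}

```text
clock: 12.37
position: [0.5097, 0.0401, 0.0198]
tool_rot: [3.14, -0.0, -1.536]
wrist_force: [-4.5, -1.5, -1.8]
gripper_width: 0.025
grip_force: 40.1
```

Request:
{"fn": "move_arm", "kwargs": {
  "series": [
    [[1, 0, 0.0005, 0, 0, 0, 0], [1, 0, 0.0005, 0, 0, 0, 0], [1, 0, 0.0005, 0, 0, 0, 0], [1, -0.0004, 0, 0, 0, 0, 0], [1, -0.0004, 0, 0, 0, 0, 0], [1, -0.0004, 0, 0, 0, 0, 0], [1, -0.0004, 0, 0, 0, 0, 0], [1, 0, 0, 0, 0, 0, 0], [1, 0, 0, 0, 0, 0, 0], [1, 0, 0, 0, 0, 0, 0]]
  ]
}}

```text
clock: 13.2
position: [0.5089, 0.0419, 0.02]
tool_rot: [3.141, 0.0, -1.536]
wrist_force: [-4.4, 0.6, -3.2]
gripper_width: 0.025
grip_force: 40.1
```

```bash
python3 k.py
```

```text
13.2 knob [0.4848 0.2721 0.075 ] 34 tcp [0.5089 0.0419 0.02  ] F [-4.4  0.6 -3.2] knob-tcp 0.2302
```

Request:
{"fn": "move_arm", "kwargs": {
  "series": [
    [[1, 0, 0.0007, 0, 0, 0, 0], [1, 0, 0.0007, 0, 0, 0, 0], [1, 0, 0.0006, 0, 0, 0, 0], [1, -0.0004, 0, 0, 0, 0, 0], [1, -0.0004, 0, 0, 0, 0, 0], [1, -0.0004, 0, 0, 0, 0, 0], [1, -0.0003, 0, 0, 0, 0, 0], [1, 0, 0, 0, 0, 0, 0], [1, 0, 0, 0, 0, 0, 0], [1, 0, 0, 0, 0, 0, 0]]
  ]
}}

```text
clock: 14.08
position: [0.5073, 0.0434, 0.0202]
tool_rot: [-3.141, 0.0, -1.536]
wrist_force: [-0.5, 0.0, -2.1]
gripper_width: 0.0252
grip_force: 40.0
```

Request:
{"fn": "move_arm", "kwargs": {
  "series": [
    [[1, -0.0004, 0, 0, 0, 0, 0], [1, -0.0004, 0, 0, 0, 0, 0], [1, -0.0004, 0, 0, 0, 0, 0], [1, -0.0003, 0, 0, 0, 0, 0], [1, 0, 0, 0, 0, 0, 0], [1, 0, 0, 0, 0, 0, 0], [1, 0, 0, 0, 0, 0, 0], [1, 0, 0, 0, 0, 0, 0], [1, 0, 0, 0, 0, 0, 0], [1, 0, 0, 0, 0, 0, 0]]
  ]
}}

```text
clock: 14.92
position: [0.507, 0.0447, 0.0201]
tool_rot: [-3.141, 0.0, -1.536]
wrist_force: [0.7, 0.7, -2.9]
gripper_width: 0.0251
grip_force: 40.0
```

```bash
python3 k.py
```

```text
14.92 knob [0.4848 0.2721 0.075 ] 34 tcp [0.507  0.0447 0.0201] F [ 0.7  0.7 -2.9] knob-tcp 0.2273
```

Request:
{"fn": "move_arm", "kwargs": {
  "series": [
    [[1, -0.0004, 0, 0, 0, 0, 0], [1, -0.0004, 0, 0, 0, 0, 0], [1, -0.0004, 0, 0, 0, 0, 0], [1, -0.0004, 0, 0, 0, 0, 0], [1, 0, 0, 0, 0, 0, 0], [1, 0, 0, 0, 0, 0, 0], [1, 0, 0, 0, 0, 0, 0], [1, 0, 0, 0, 0, 0, 0], [1, 0, 0, 0, 0, 0, 0], [1, 0, 0, 0, 0, 0, 0]]
  ]
}}

```text
clock: 15.8
position: [0.5069, 0.0458, 0.0203]
tool_rot: [3.141, -0.001, -1.536]
wrist_force: [0.8, -4.8, -0.1]
gripper_width: 0.025
grip_force: 40.0
```

```bash
python3 k.py
```

```text
15.8 knob [0.485  0.2723 0.075 ] 33 tcp [0.5069 0.0458 0.0203] F [ 0.8 -4.8 -0.1] knob-tcp 0.2266
```

Request:
{"fn": "move_arm", "kwargs": {
  "series": [
    [[1, -0.0003, 0, 0, 0, 0, 0], [1, -0.0003, 0, 0, 0, 0, 0], [1, -0.0002, 0, 0, 0, 0, 0], [1, 0, 0, 0, 0, 0, 0], [1, 0, 0, 0, 0, 0, 0], [1, 0, 0, 0, 0, 0, 0], [1, 0, 0, 0, 0, 0, 0], [1, 0, 0, 0, 0, 0, 0], [1, 0, 0, 0, 0, 0, 0], [1, 0, 0, 0, 0, 0, 0]]
  ]
}}

```text
clock: 16.68
position: [0.5068, 0.046, 0.0204]
tool_rot: [3.141, -0.001, -1.536]
wrist_force: [2.6, -8.2, 1.8]
gripper_width: 0.025
grip_force: 40.0
```

```bash
python3 k.py
```

```text
16.68 knob [0.4848 0.2721 0.075 ] 34 tcp [0.5068 0.046  0.0204] F [ 2.6 -8.2  1.8] knob-tcp 0.2261
```

Force rose to about 8 N with no further travel, so the pin is home. Before that the force dropped, which fits the latch flipping. Next I'll work out how far to draw.

```bash
python3 - <<'E'
from h import *
t=cap("top")
print("front",ray(t,231.4,290,.033).round(4),"back",ray(t,199.3,290,.042).round(4))
print("green",ray(t,256,290,.01).round(4), ray(t,269,290,.01).round(4))
E
python3 k.py
```

```text
front [0.5053 0.256  0.033 ] back [0.5034 0.3137 0.042 ]
green [0.5085 0.2127 0.01  ] [0.509 0.188 0.01 ]
16.78 knob [0.485  0.2723 0.075 ] 33 tcp [0.5068 0.046  0.0204] F [ 2.4 -9.9  1.7] knob-tcp 0.2264
```

Request:
{"fn": "move_arm", "kwargs": {
  "series": [
    [[1, 0.001, 0, 0, 0, 0, 0], [1, 0.001, 0, 0, 0, 0, 0], [1, 0.001, 0, 0, 0, 0, 0], [1, 0.002, 0, 0, 0, 0, 0], [1, 0.002, 0, 0, 0, 0, 0], [1, 0.002, 0, 0, 0, 0, 0], [1, 0.002, 0, 0, 0, 0, 0], [1, 0.002, 0, 0, 0, 0, 0], [1, 0.002, 0, 0, 0, 0, 0], [1, 0.002, 0, 0, 0, 0, 0]]
  ]
}}

```text
clock: 17.67
position: [0.5075, 0.03, 0.02]
tool_rot: [-3.141, 0.0, -1.536]
wrist_force: [0.8, 2.5, -2.6]
gripper_width: 0.0253
grip_force: 40.0
```

```bash
python3 k.py
```

```text
17.67 knob [0.4849 0.2692 0.075 ] 33 tcp [0.5075 0.03   0.02  ] F [ 0.8  2.5 -2.6] knob-tcp 0.2392
```

Play was 12.8 mm, and the carriage now follows at 2.5 N, so the latch is shut. I'll draw it out.

Request:
{"fn": "move_arm", "kwargs": {
  "series": [
    [[1, 0.002, 0, 0, 0, 0, 0], [1, 0.003, 0, 0, 0, 0, 0], [1, 0.004, 0, 0, 0, 0, 0], [1, 0.004, 0, 0, 0, 0, 0], [1, 0.004, 0, 0, 0, 0, 0], [1, 0.004, 0, 0, 0, 0, 0], [1, 0.004, 0, 0, 0, 0, 0], [1, 0.004, 0, 0, 0, 0, 0], [1, 0.004, 0, 0, 0, 0, 0], [1, 0.004, 0, 0, 0, 0, 0]]
  ]
}}

```text
clock: 18.55
position: [0.5087, -0.0073, 0.0201]
tool_rot: [-3.142, 0.0, -1.536]
wrist_force: [1.9, 1.9, -3.2]
gripper_width: 0.025
grip_force: 40.0
```

Request:
{"fn": "move_arm", "kwargs": {
  "series": [
    [[1, 0.004, 0, 0, 0, 0, 0], [1, 0.004, 0, 0, 0, 0, 0], [1, 0.004, 0, 0, 0, 0, 0], [1, 0.004, 0, 0, 0, 0, 0], [1, 0.003, 0, 0, 0, 0, 0], [1, 0.003, 0, 0, 0, 0, 0], [1, 0.003, 0, 0, 0, 0, 0], [1, 0.002, 0, 0, 0, 0, 0], [1, 0.001, 0, 0, 0, 0, 0], [1, 0, 0, 0, 0, 0, 0]]
  ]
}}

```text
clock: 19.38
position: [0.5097, -0.0351, 0.0201]
tool_rot: [3.142, -0.0, -1.536]
wrist_force: [1.3, 0.1, -2.6]
gripper_width: 0.0252
grip_force: 40.0
```

```bash
python3 k.py; python3 - <<'E'
from h import *
c=cap("scene"); cv2.imwrite("pics/g.png",cv2.resize(c["pixels"][180:330,160:360],(800,600),interpolation=cv2.INTER_CUBIC)[:,:,::-1])
E
```

```text
19.38 knob [0.4872 0.2053 0.075 ] 34 tcp [ 0.5097 -0.0351  0.0201] F [ 1.3  0.1 -2.6] knob-tcp 0.2404
```

View pics/g.png

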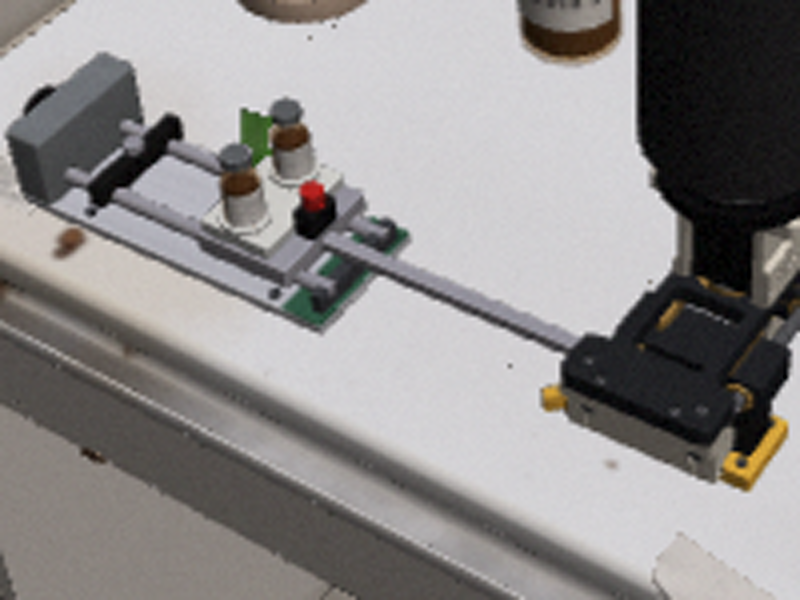

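The view shows the front edge at about (290,275), just reaching the inner edge of the green band. That agrees with the computed 0.214 against a band of 0.190–0.216. It needs 11 mm more, then lowering and release.

Request:
{"fn": "move_arm", "kwargs": {
  "series": [
    [[1, 0.002, 0, 0, 0, 0, 0], [1, 0.002, 0, 0, 0, 0, 0], [1, 0.002, 0, 0, 0, 0, 0], [1, 0.002, 0, 0, 0, 0, 0], [1, 0.002, 0, 0, 0, 0, 0], [1, 0.001, 0, 0, 0, 0, 0], [1, 0, 0, 0.0008, 0, 0, 0], [1, 0, 0, 0.0008, 0, 0, 0], [1, 0, 0, 0, 0, 0, 0], [1, 0, 0, 0, 0, 0, 0]]
  ]
}}

```text
clock: 20.32
position: [0.5101, -0.0461, 0.0186]
tool_rot: [-3.142, -0.0, -1.536]
wrist_force: [1.5, -1.6, -0.5]
gripper_width: 0.0251
grip_force: 40.0
```

```bash
python3 k.py
```

```text
20.32 knob [0.4881 0.1948 0.075 ] 34 tcp [ 0.5101 -0.0461  0.0186] F [ 1.5 -1.6 -0.5] knob-tcp 0.2408
```

Request:
{"fn": "move_arm", "kwargs": {
  "series": [
    [[-1, 0, 0, 0, 0, 0, 0], [-1, 0, 0, 0, 0, 0, 0], [-1, 0, 0, 0, 0, 0, 0], [-1, 0, 0, 0, 0, 0, 0], [-1, 0, 0, 0, 0, 0, 0], [-1, 0, 0, 0, 0, 0, 0], [-1, 0, 0, 0, 0, 0, 0], [-1, 0, 0, 0, 0, 0, 0], [-1, 0, 0, 0, 0, 0, 0], [-1, 0, 0, 0, 0, 0, 0]]
  ]
}}

```text
clock: 21.2
position: [0.51, -0.0459, 0.0185]
tool_rot: [-3.142, 0.0, -1.536]
wrist_force: [0.2, 0.1, 0.7]
gripper_width: 0.0852
grip_force: 0.0
```

Request:
{"fn": "move_arm", "kwargs": {
  "series": [
    [[-1, 0, 0, -0.005, 0, 0, 0], [-1, 0, 0, -0.01, 0, 0, 0], [-1, 0, 0, -0.015, 0, 0, 0], [-1, 0, 0, -0.02, 0, 0, 0], [-1, 0, 0, -0.025, 0, 0, 0], [-1, 0, 0, -0.025, 0, 0, 0], [-1, 0, 0, -0.025, 0, 0, 0], [-1, 0, 0, -0.02, 0, 0, 0], [-1, 0, 0, -0.01, 0, 0, 0], [-1, 0, 0, 0, 0, 0, 0]]
  ]
}}

```text
clock: 22.03
position: [0.5114, -0.0456, 0.1767]
tool_rot: [-3.136, 0.001, -1.536]
wrist_force: [0.9, 0.3, 0.1]
gripper_width: 0.0875
grip_force: 0.0
```

```bash
python3 k.py; python3 - <<'E'
from h import *
c=cap("scene"); cv2.imwrite("pics/i.png",cv2.resize(c["pixels"][180:330,180:430],(800,480),interpolation=cv2.INTER_CUBIC)[:,:,::-1])
E
```

```text
22.03 knob [0.4882 0.1949 0.075 ] 32 tcp [ 0.5114 -0.0456  0.1767] F [0.9 0.3 0.1] knob-tcp 0.2405
```

View pics/i.png

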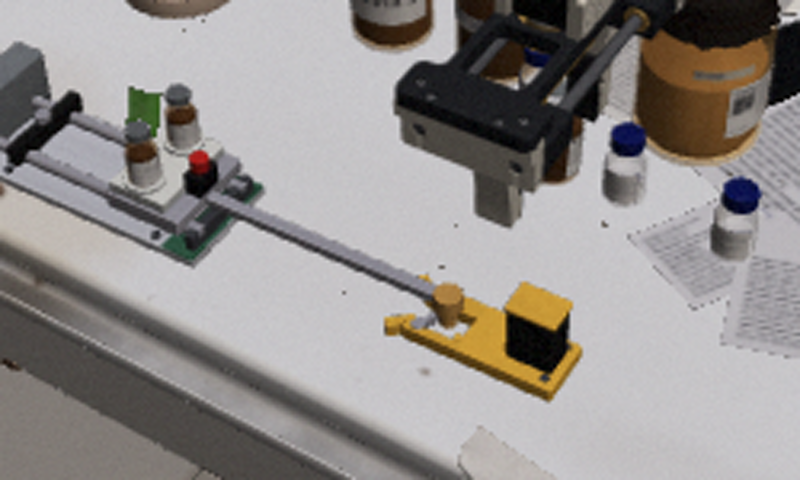

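The pin (boss at (448,303)) sits in the throat with the latch shut at (425,320). The carriage front edge is over the green band at about (170,225), the bystanders look in place, and the gripper is clear.

```bash
python3 -c "
from rig import arm
print(arm.sign_off())"
```

```text
the job is handed in; nothing more can be done
None
```

The hook is hitched with the latch shut, the carriage's front edge is over the middle of the green band, and the gripper has let go and is clear; the highest carriage force I read was about 10 N, and I handed the job in at about 22 s.

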